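Tidy the inking table: tins, blocks and gouge to their trays

TASK

Clear up the printmaking table: stand both ink tins upright in the steel tray with the folded lips at its ends, lay both mounted printing blocks flat, carved side up, in the thick-walled wooden tray, and lay the gouge along the narrow black tray. Each thing must lie wholly inside its tray, on the tray's floor and not on another thing or on a rim; leave the roll of tape and the baren where they are.

Things in the scene. Friction and masses are not known exactly. Their poses are not given: they have to be found in the camera images.
- wide_tin_mid (a point): Wide ink tin, steel with a paper band, upright cylinder 50 mm in diameter and 36 mm tall. Point: its centre, 18 mm above its underside; z up. About 0.14 kg.
- slim_tin_mid (a point): Slim ink tin, steel with a paper band, upright cylinder 38 mm in diameter and 48 mm tall. Point: its centre, 24 mm above its underside; z up. About 0.10 kg.
- oblong_block_mid (a point): Oblong printing block: pale wood with a dark carved lino face on top, 56 mm (its x) by 38 mm (its y) by 24 mm tall. Point: its centre, 12 mm above its underside; z up.
- square_block_mid (a point): Square printing block: pale wood with a dark carved lino face on top, 44 x 44 mm and 24 mm tall, sides along its x and y. Point: its centre, 12 mm above its underside; z up.
- gouge_mid (a point): Palm gouge lying on its flat underside, 100 mm long: dark wooden handle 60 mm long, 24 mm wide and 24 mm tall, then a brass ferrule and a thin steel blade 40 mm in all. Point: half-way along its length, 12 mm above its underside; x points to the blade tip, z up. The handle spans x = -50 to +10 mm; its middle, the place to grip, is at x = -20 mm.
- tin_tray_floor (a point): Tray for ink tins: thin bright steel, with a flat lip folded out at each short end. Inside 100 mm (x) by 140 mm (y), walls 3 mm thick rising 10 mm above the inner floor. Point: centre of the inner floor, 4 mm above the table; its x axis runs across the tray, y along it, z up. Fixed to the table.
- block_tray_floor (a point): Tray for printing blocks: brown wood with walls 8 mm thick and no lips. Inside 100 mm (x) by 140 mm (y), walls rising 10 mm above the inner floor. Point: centre of the inner floor, 4 mm above the table; its x axis runs across the tray, y along it, z up. Fixed to the table.
- gouge_tray_floor (a point): Tray for the gouge: long narrow black plastic. Inside 72 mm (x) by 160 mm (y), walls 3 mm thick rising 10 mm above the inner floor. Point: centre of the inner floor, 4 mm above the table; its x axis runs across the tray, y along it, z up. Fixed to the table.
- tape: Bystander: roll of pale paper tape lying flat, ring 80 mm outside, 58 mm inside, 24 mm tall. Origin: centre of its underside. Loose; to be left alone.
- baren: Bystander: baren, a pale wooden rubbing disc 76 mm across and 10 mm thick with a dark bar handle 60 mm long (along its x) on top, 30 mm tall in all. Origin: centre of its underside. Loose; to be left alone.
Mind the look-alikes: they are no part of the job. Of the things shaped like the part that bears gouge_mid, the dark wooden one is meant.

How it is judged:
At the end, for the whole second after the job is handed in: Tins upright in the steel tray, blocks carved side up in the wooden one, gouge along the black one (within 28 deg, either way). Each rests on the floor (4 mm, 0.12 rad), still, its centre off the tray's by at most 34 mm across, 54 along (gouge 26, 36) (x of wide_tin_mid in the frame of tin_tray_floor between -0.034 and 0.034 m and y of wide_tin_mid in the frame of tin_tray_floor between -0.054 and 0.054 m and z of wide_tin_mid in the frame of tin_tray_floor between 0.014 and 0.022 m and angle between each of wide_tin_mid, slim_tin_mid, oblong_block_mid, square_block_mid, gouge_mid's own z axis and vertical below 0.12 rad and linear speed of each of wide_tin, slim_tin, oblong_block, square_block, gouge below 0.02 m/s and x of slim_tin_mid in the frame of tin_tray_floor between -0.034 and 0.034 m and y of slim_tin_mid in the frame of tin_tray_floor between -0.054 and 0.054 m and z of slim_tin_mid in the frame of tin_tray_floor between 0.02 and 0.028 m and x of oblong_block_mid in the frame of block_tray_floor between -0.034 and 0.034 m and y of oblong_block_mid in the frame of block_tray_floor between -0.054 and 0.054 m and z of oblong_block_mid in the frame of block_tray_floor between 0.008 and 0.016 m and x of square_block_mid in the frame of block_tray_floor between -0.034 and 0.034 m and y of square_block_mid in the frame of block_tray_floor between -0.054 and 0.054 m and z of square_block_mid in the frame of block_tray_floor between 0.008 and 0.016 m and x of gouge_mid in the frame of gouge_tray_floor between -0.026 and 0.026 m and y of gouge_mid in the frame of gouge_tray_floor between -0.036 and 0.036 m and z of gouge_mid in the frame of gouge_tray_floor between 0.008 and 0.016 m and angle between the x axis of gouge_mid and the y axis of gouge_tray_floor, either way round below 0.5 rad); the robot touches nothing.
It fails at once if the roll of tape is pushed away by more than 25 mm (distance of tape from where it was at the start of the episode above 0.025 m).
It fails at once if the baren is pushed away by more than 25 mm (distance of baren from where it was at the start of the episode above 0.025 m).
It also fails if it takes over 128 s, if anything falls off the work surface, if the arm or the gripper's body presses on something with over 40 N, if the wrist force passes 120 N, or if a joint passes its speed limit or range.

ROBOT

A 6-joint arm with a two-finger parallel gripper is mounted at the origin on the work surface. World frame = base frame: x ahead of the robot, y to its left, z up, the work surface at z = 0. Lengths are in m, angles in rad, forces in N, time in s.
With the tool pointing down it reaches from about 0.375 to 0.925 m from the base axis. Payload 5.7 kg.
Tool frame: the origin (TCP) lies on the centre line of the jaws, within the pads' length; the fingertips stand 25 mm ahead of it and the grasp point (between the pads) lies 6 mm ahead of it; z points along the fingers, y is the line along which they close (so a half turn about z gives the same grasp; the last joint's range is limited). The gripper opens to 85 mm and grips with 20 to 120 N. Pads are 22 mm wide; open, the fingers measure 114 mm over their backs; the gripper's body (76 mm by 85 mm) begins 54 mm behind the grasp point. The pads swing forward as they close: fully open they stand 13 mm farther back than shut.
Start: joints at [-1.353, 0.359, 1.51, -0, 1.272, -0.115], TCP at [0.196, -0.567, 0.256] pointing down, gripper open.
Joint ranges: [-2.97, 2.97], [-1.01, 2.36], [0.21, 2.38], [-0.96, 4.11], [0.2, 2.71], [-2.98, 2.98]. Speed limits (rad/s): [2.39, 2.39, 3.14, 3.14, 3.14, 3.14].

INTERFACE

Orientations are given as [roll, pitch, yaw] about the fixed x, y, z axes, in that order (R = Rz(yaw) Ry(pitch) Rx(roll)).
In Python, from plant import arm, viewer gives the robot as it stands. Calls block until the motion is done:
- arm.movep(position, orientation): joint-space move of the TCP to a pose.
- arm.servo_line(position, rate=0.15, rotation=None, max_force=None): straight line of the TCP; rotation=None keeps the orientation; rate is the mean speed in m/s. With max_force (N) it stops when the force on the tool has changed by that much, and returns True; else False.
- arm.set_joints(angles): joint-space move.
- arm.set_gripper(opening, squeeze=None): finger opening in m; squeeze is the grip in N (None keeps the last); returns when the fingers have stopped.
- arm.wait(seconds).
- arm.inverse_kinematics(position, orientation): joint angles nearest the present ones, or None.
- arm.observe(): the state.
- viewer.capture(name): name is "side" or "top"; returns the picture (384x512x3 uint8, red, green, blue); there is no depth.
- viewer.camera_model(name): a dict with "mtx" (3x3 intrinsics, pixels), "position" and "orientation" of the camera in the world. Camera axes: x right, y down, z forward; pixel columns grow to the right and rows downward; lengths in m; the calibration is good to about 2 mm. A picture is of the moment at which its call begins. camera_model takes no time and is no camera call.
A pose or a line that the arm cannot do raises arm.IKError and nothing moves.
- arm.finish_job(): hands the job in; it is judged then, once.
The state is a dict: "clock": time; "joints": joint angles; "dq": joint speeds; "effort": joint torques, N m; "tool_pos": TCP position; "eef_rot": TCP orientation; "wrist_force": force on the tool from outside, world axes, zero at the start; "wrist_torque": the same for the moment, N m; "opening": finger opening in m; "grasp_force": force on a finger pad.
Only numpy, scipy, OpenCV 4.12 (cv2) and the standard library are available. Lean on these libraries where they do the work, as an engineer would, in place of code of your own. Each camera call takes 0.05 s, during which the arm holds its last target. There are 200 camera calls.

## Working session

There is one attempt and no reset: what is moved stays moved. The work goes in short steps, each a Python script; the robot and the scene stay as the last script left them, time stands still between calls to the robot, and variables do not carry over. Pictures are saved under pics/ and viewed, at most 14 in all, crops included, and the job is handed in when it is done.

```bash
mkdir -p pics; ls; python3 - <<'E'
from plant import arm, viewer
import cv2
for n in("top","side"):
    im=viewer.capture(n); cv2.imwrite(f"pics/{n}0.png",cv2.resize(im[:,:,::-1],(800,600),interpolation=cv2.INTER_CUBIC))
    print(n,viewer.camera_model(n))
print(arm.observe())
E
```

```text
pics
top {'mtx': array([[392.6831499 ,   0.        , 256.60513571],
       [  0.        , 392.6831499 , 186.90387407],
       [  0.        ,   0.        ,   1.        ]]), 'position': array([ 0.37909227, -0.01132724,  1.01085327]), 'orientation': array([-3.06760978e+00, -1.29645980e-03, -1.54923242e+00])}
side {'mtx': array([[356.61088694,   0.        , 253.92352026],
       [  0.        , 356.61088694, 187.72409981],
       [  0.        ,   0.        ,   1.        ]]), 'position': array([0.18739551, 0.70524568, 0.50876536]), 'orientation': array([-2.1112296 ,  0.02152219, -2.80339812])}
{'clock': 0.1, 'joints': array([-1.35310033e+00,  3.59437152e-01,  1.51132362e+00, -5.12668291e-06,
        1.27249354e+00, -1.15099101e-01]), 'dq': array([ 0.00115039, -0.00198845, -0.00181762,  0.00036626, -0.00064751,
       -0.00041845]), 'effort': array([-5.20026049e-06, -5.28648841e+01, -2.79349655e+01, -1.79388539e-04,
        5.04844123e-03,  1.60903653e-06]), 'tool_pos': array([ 0.19587993, -0.56652505,  0.25553534]), 'eef_rot': array([-3.13994143e+00, -1.85967115e-04,  3.32796455e-01]), 'wrist_force': array([ 0.13679339,  0.39893031, -0.7045535 ]), 'wrist_torque': array([ 0.02165872, -0.00257622, -0.00691453]), 'grasp_force': 0.0, 'opening': 0.08493295566713195}
```

View pics/top0.png

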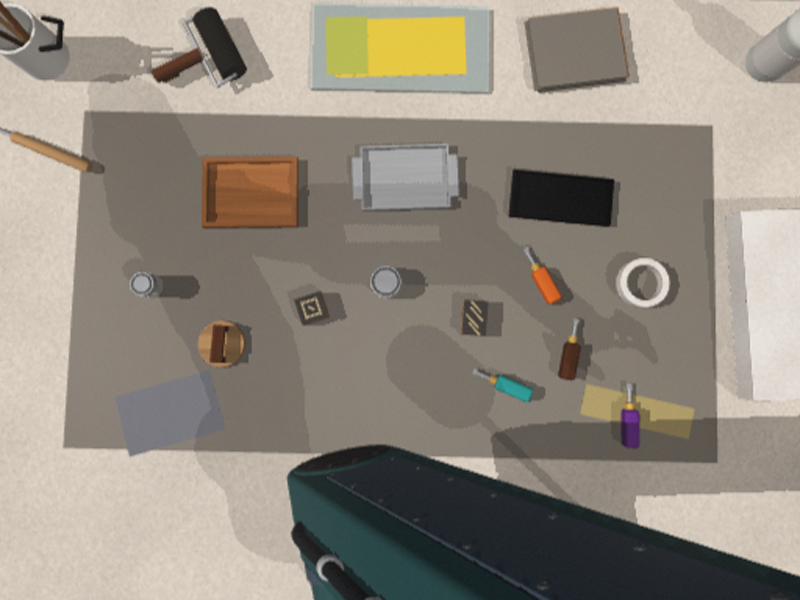

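View pics/side0.png

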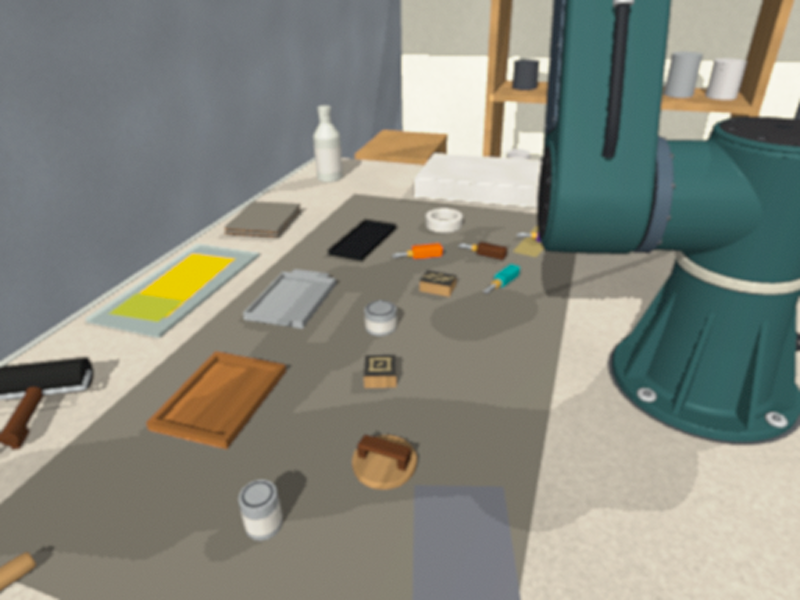

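The top view (800 px wide) shows the wooden tray at (251,192), steel tray (407,178) and black tray (562,198). The slim tin is at (143,284), wide tin (386,281), square block (311,307), oblong block (475,317) and dark gouge (570,350). The tape is at (643,283) and the baren at (221,344). Next I'll enlarge both halves.

```bash
python3 - <<'E'
import cv2
from plant import viewer
im=viewer.capture("top")[:,:,::-1]
for k,c0 in(("L",75),("R",220)):
    c=cv2.resize(im[85:235,c0:c0+200],(800,600),interpolation=cv2.INTER_CUBIC).copy()
    for i in range(0,200,20):
        cv2.line(c,(i*4,0),(i*4,6),(0,0,255),1);cv2.putText(c,str(c0+i),(i*4,16),0,.35,(0,0,255))
        if i<150: cv2.line(c,(0,i*4),(6,i*4),(0,0,255),1);cv2.putText(c,str(85+i),(8,i*4+4),0,.35,(0,0,255))
    cv2.imwrite(f"pics/crop{k}.png",c)
E
```

```text
(no output)
```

View pics/cropL.png

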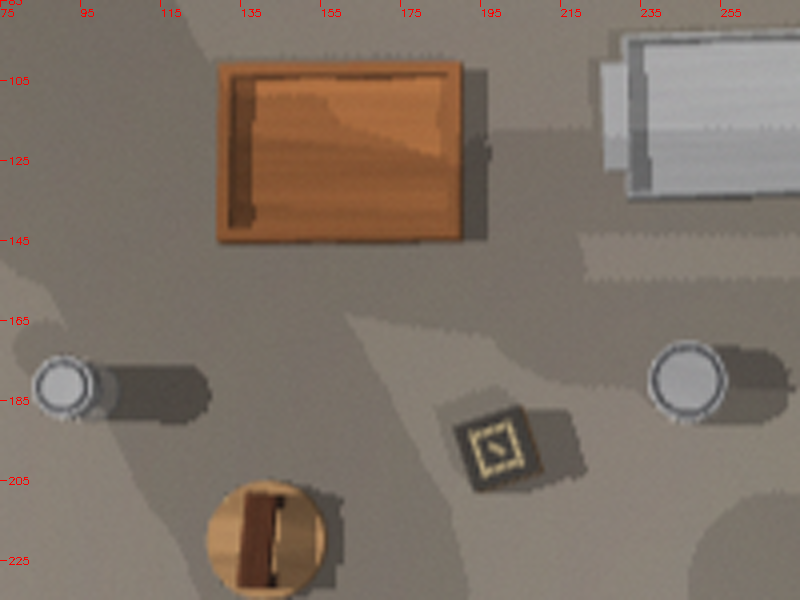

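View pics/cropR.png

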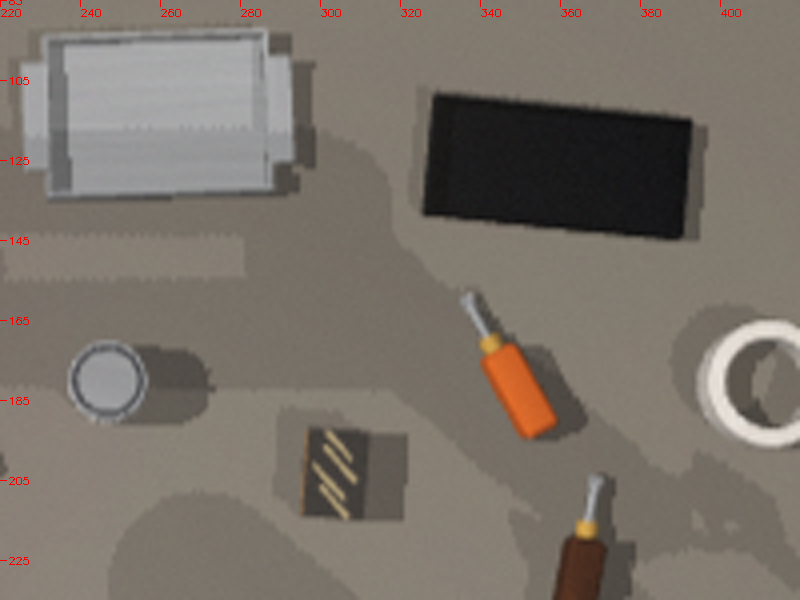

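The wooden and steel tray outer corners, the black tray, the tin tops and the block top corners read clearly in the crops. I'll compute positions and check them against the given sizes.

```bash
cat > h.py <<'E'
import numpy as np
from plant import arm, viewer
from scipy.spatial.transform import Rotation as R
def w(px,z,name="top"):
    m=viewer.camera_model(name); px=np.atleast_2d(px).astype(float)
    d=np.c_[px,np.ones(len(px))]@np.linalg.inv(m["mtx"]).T@R.from_euler("xyz",m["orientation"]).as_matrix().T
    p=np.array(m["position"]); return p+d*((z-p[2])/d[:,2])[:,None]
L=lambda a:np.array(a,float)/4+[75-.375,85-.375]
Rr=lambda a:np.array(a,float)/4+[220-.375,85-.375]
F=lambda a:np.array(a,float)*.64
def quad(px,z):
    c=w(px,z)[:,:2]; e=np.linalg.norm(np.roll(c,-1,0)-c,axis=1)*1000
    v=c[1]-c[0]+c[2]-c[3]                      # direction of first side
    return c.mean(0),np.arctan2(v[1],v[0]),e.round(1)
E
python3 - <<'E'
from h import *
np.set_printoptions(precision=4,suppress=True)
for n,q in dict(wood=quad(L([(219,62),(462,62),(462,242),(219,242)]),.014),
 steel=quad(Rr([(42,35),(266,29),(272,192),(47,199)]),.014),
 black=quad(Rr([(433,93),(692,120),(683,240),(423,214)]),.014),
 square=quad(L([(455,427),(519,405),(543,470),(476,492)]),.024),
 oblong=quad(Rr([(309,428),(368,431),(364,519),(305,516)]),.024)).items(): print(n,*q)
print("slim",w(L([63,386]),.048)); print("wide",w(Rr([107,382]),.036),w(L([687,382]),.036))
t=w(Rr([597,476]),.012)[0]; e=w(F([567,380]),.024)[0]; print("gouge",t,e,np.linalg.norm((t-e)[:2]))
print("tape",w(F([643,283]),.024),"baren",w(F([221,344]),.01))
E
```

```text
wood [0.6138 0.242 ] -1.5489196610386406 [157.1 117.7 155.8 117.7]
steel [ 0.6444 -0.0126] -1.5194702925061918 [145.2 107.1 144.7 107.7]
black [ 0.6153 -0.2715] -1.6523352724167333 [167.9  78.7 167.5  79.5]
square [0.4243 0.1328] -1.2237002464437703 [42.5 43.8 44.1 43.1]
oblong [ 0.4143 -0.1303] -1.5999937207321138 [37.2 55.3 37.  55.3]
slim [[0.4559 0.3981 0.048 ]]
wide [[0.4677 0.0148 0.036 ]] [[0.4677 0.0148 0.036 ]]
gouge [ 0.4167 -0.2974  0.012 ] [ 0.3172 -0.2791  0.024 ] 0.10114960544592011
tape [[ 0.4754 -0.4016  0.024 ]] baren [[0.3623 0.2795 0.01  ]]
```

Every measured size agrees with the given one to within 2 mm. I'll probe the fingertip height over empty table first, then pick the wide tin.

```bash
cat >> h.py <<'E'
TR=dict(wood=((.6138,.242),np.pi-1.5489),steel=((.6444,-.0126),np.pi-1.5195),black=((.6153,-.2715),np.pi-1.6523)) # yaw: along tray, toward +y
rpy=lambda yaw:[np.pi,0,yaw]
def tray(n,along,ax=0.): 
    c,a=TR[n]; return np.array(c)+along*np.array([np.cos(a),np.sin(a)]),a
def st(tag):
    s=arm.observe(); print(tag,"t%.1f"%s["clock"],"pos",np.round(s["tool_pos"],4),"open %.4f"%s["opening"],"gf %.1f"%s["grasp_force"],"F",np.round(s["wrist_force"],1))
def pick(xy,yaw,z,opening,squeeze=40,hi=.16):
    arm.movep([*xy,hi],rpy(yaw)); arm.set_gripper(opening)
    print("hit",arm.servo_line([*xy,z],rate=.1,max_force=15)); st("down")
    arm.set_gripper(0.0,squeeze); st("grip")
    arm.servo_line([*xy,hi],rate=.15); st("up")
def place(xy,yaw,z,opening,hi=.16):
    arm.movep([*xy,hi],rpy(yaw)); st("over")
    arm.servo_line([*xy,z+.02],rate=.15)
    print("hit",arm.servo_line([*xy,z],rate=.03,max_force=6)); st("set")
    arm.set_gripper(opening); arm.servo_line([*xy,hi],rate=.15); st("away")
E
python3 - <<'E'
from h import *
p=[.52,-.1]
arm.set_gripper(.04); arm.movep([*p,.09],rpy(1.5)); st("hover")
print(arm.servo_line([*p,.045],rate=.1)); print(arm.servo_line([*p,.012],rate=.02,max_force=5)); st("touch .04")
arm.servo_line([*p,.09]); st("end")
E
```

```text
hover t2.8 pos [ 0.5203 -0.1009  0.0903] open 0.0400 gf 0.0 F [ 0.1 -0.7  0.5]
False
True
touch .04 t4.4 pos [ 0.5199 -0.1     0.0235] open 0.0402 gf 3.7 F [-1.   0.2  7.6]
end t5.0 pos [ 0.5197 -0.0999  0.0896] open 0.0399 gf 0.0 F [-0.8 -0.2 -0. ]
```

```bash
python3 - <<'E'
from h import *
xy,a=tray("steel",-.034)
pick((.4677,.0148),a,.034,.068); place(xy,a,.036,.064)
E
```

```text
hit False
down t7.5 pos [0.4681 0.0148 0.0345] open 0.0683 gf 0.0 F [ 1.2  0.5 -0.5]
grip t7.8 pos [0.4683 0.0147 0.0348] open 0.0490 gf 40.6 F [-0.9 -0.   4.9]
up t8.8 pos [0.467  0.0149 0.1594] open 0.0491 gf 41.5 F [ 0.1  0.3 -1.2]
over t9.5 pos [ 0.6441 -0.046   0.1585] open 0.0487 gf 41.5 F [-0.5  0.4 -2.1]
hit True
set t10.9 pos [ 0.646  -0.0466  0.0388] open 0.0487 gf 41.7 F [-0.4 -0.1  4.5]
away t12.2 pos [ 0.6454 -0.0464  0.1591] open 0.0639 gf 0.0 F [-0.4 -0.  -0.3]
```

The first placement went as planned. The slim tin and the two blocks are next.

```bash
python3 - <<'E'
from h import *
xy,a=tray("steel",.036)
print("slim"); pick((.4559,.3981),a,.042,.058); place(xy,a,.044,.054)
xy,a=tray("wood",.034)
print("square"); pick((.4243,.1328),.347+np.pi/2,.029,.062); place(xy,a,.031,.056)
xy,a=tray("wood",-.034)
print("oblong"); pick((.4143,-.1303),-.029,.029,.058); place(xy,a,.031,.052)
import cv2; im=viewer.capture("top")[:,:,::-1]
cv2.imwrite("pics/top1.png",cv2.resize(im[70:260,80:460],(800,400),interpolation=cv2.INTER_CUBIC))
E
```

```text
slim
hit False
down t15.5 pos [0.4563 0.3984 0.0426] open 0.0580 gf 0.0 F [-0.9 -0.  -0.2]
grip t15.8 pos [0.4564 0.3985 0.0429] open 0.0367 gf 40.0 F [0.  0.3 6. ]
up t16.8 pos [0.4552 0.3976 0.1591] open 0.0370 gf 40.1 F [ 0.3 -0.8 -1. ]
over t18.3 pos [0.6422 0.0246 0.1599] open 0.0371 gf 40.1 F [ 0.2  1.2 -0.9]
hit True
set t19.7 pos [0.6424 0.0233 0.0469] open 0.0367 gf 40.3 F [-0.9 -0.4  4.5]
away t20.9 pos [0.6418 0.0234 0.1591] open 0.0540 gf 0.0 F [-0.4 -0.8 -0.2]
square
hit False
down t23.6 pos [0.4247 0.1329 0.0294] open 0.0621 gf 0.0 F [-0.9  0.1  0.7]
grip t23.9 pos [0.4247 0.1329 0.0296] open 0.0427 gf 41.0 F [-0.   1.   5.6]
up t24.9 pos [0.4237 0.1327 0.1594] open 0.0429 gf 40.7 F [ 0.3 -0.1 -0.4]
over t25.8 pos [0.6115 0.2751 0.1589] open 0.0428 gf 40.6 F [ 0.5 -1.4 -1.5]
hit True
set t27.3 pos [0.6129 0.276  0.0334] open 0.0431 gf 41.5 F [ 0.1 -0.7  4. ]
away t28.6 pos [0.6123 0.2757 0.159 ] open 0.0561 gf 0.0 F [-0.5 -0.5 -0.2]
oblong
hit False
down t31.9 pos [ 0.4146 -0.1305  0.0294] open 0.0577 gf 0.0 F [ 1.   0.3 -0.4]
grip t32.2 pos [ 0.4147 -0.1305  0.0297] open 0.0372 gf 39.8 F [-0.9  0.7  6. ]
up t33.2 pos [ 0.4137 -0.13    0.1594] open 0.0369 gf 39.9 F [-0.1  0.2 -0.1]
over t34.7 pos [0.6142 0.2069 0.1596] open 0.0368 gf 39.9 F [ 0.1  0.1 -1.1]
hit True
set t36.1 pos [0.6144 0.208  0.0335] open 0.0370 gf 40.5 F [-0.5  0.2  5.8]
away t37.4 pos [0.6138 0.2078 0.159 ] open 0.0524 gf 0.0 F [ 0.  -0.3 -0.1]
```

View pics/top1.png

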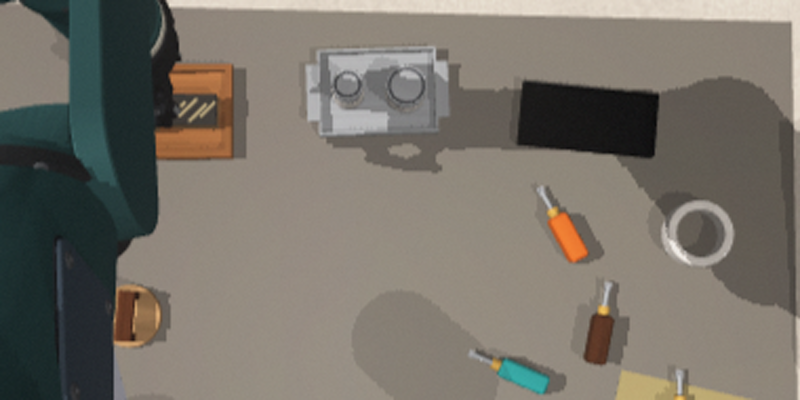

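Both tins stand in the steel tray at (348,85) and (406,86), and the oblong block is in the wooden tray at (195,110). The dark gouge's handle is at (599,339), so I'll move that now.

```bash
python3 - <<'E'
from h import *
import cv2
d=np.array([np.cos(-.182),np.sin(-.182)]); g=np.array([.3172,-.2791])+.03*d
h=w([364.5-.3,231],.024)[0,:2]; print(g,h)
g=(g+h)/2
xy,a=tray("black",-.02)
pick(g,-.182,.029,.044); place(xy,a,.031,.038)
arm.movep([.42,-.12,.3],rpy(1.3)); 
arm.set_joints([-1.353,.359,1.51,0,1.272,-.115]); st("home")
for n,(r0,r1,c0,c1) in dict(top=(85,175,120,400),side=(120,300,80,380)).items():
    im=viewer.capture(n)[r0:r1,c0:c1,::-1]; s=800/(c1-c0)
    if n=="top": im=cv2.convertScaleAbs(im,alpha=1.5,beta=25)
    cv2.imwrite(f"pics/{n}2.png",cv2.resize(im,None,fx=s,fy=s,interpolation=cv2.INTER_CUBIC))
E
```

```text
[ 0.34670451 -0.28452991] [ 0.34755208 -0.28234584]
hit False
down t41.2 pos [ 0.3474 -0.2837  0.0294] open 0.0438 gf 0.0 F [-0.8  0.8  0.1]
grip t41.5 pos [ 0.3474 -0.2837  0.0296] open 0.0235 gf 39.7 F [-0.8 -0.2  5.4]
up t42.5 pos [ 0.3467 -0.283   0.1594] open 0.0231 gf 39.2 F [ 0.5 -0.8 -1.3]
over t43.8 pos [ 0.6126 -0.2913  0.1591] open 0.0235 gf 39.2 F [-0.9 -0.7  0. ]
hit True
set t45.2 pos [ 0.6134 -0.2913  0.0336] open 0.0233 gf 40.2 F [-0.8  1.   5.3]
away t46.5 pos [ 0.613  -0.291   0.1589] open 0.0377 gf 0.0 F [-0.2  1.  -0.5]
home t49.5 pos [ 0.1971 -0.5667  0.2564] open 0.0380 gf 0.0 F [-0.1  0.3  0.2]
```

View pics/top2.png

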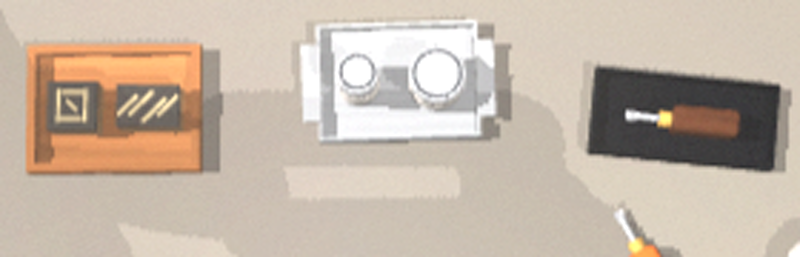

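View pics/side2.png

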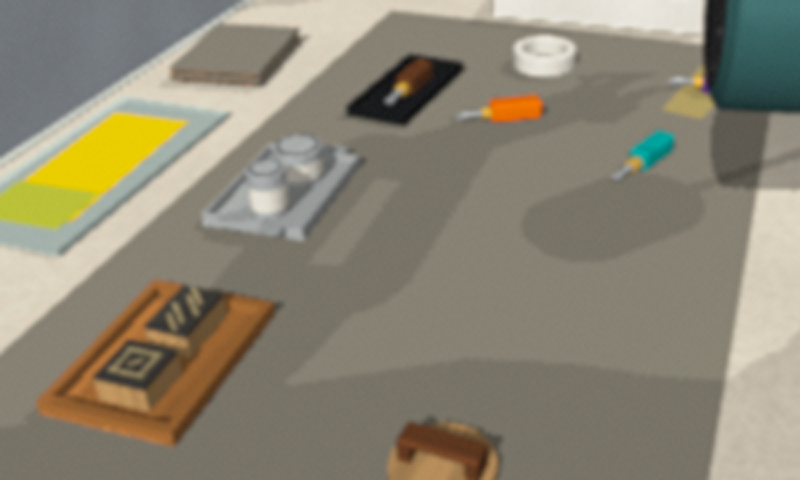

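The top crop shows both blocks in the wooden tray at (74,107) and (149,107), and both tins in the steel tray at (357,72) and (438,76). The gouge lies along the black tray at (683,121). The side view shows everything flat or upright on the tray floors, with the tape and baren still in place, so I'll hand it in.

```bash
python3 -c "
from plant import arm
print(arm.finish_job())"
```

```text
the job is handed in; nothing more can be done
None
```

I handed the job in after about 50 s on the robot clock, without a pass/fail result coming back; the last pictures show both tins, both blocks and the dark gouge in their trays, and the tape and baren where they were.

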